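Step the slide stage under the pointer from the datum ring to the drill square

TASK

Set up the work board for drilling: slide the stage's carriage by its square finger cup until the fixed pointer stands over the middle of the ring mark and let it rest there for about a second, then slide it on until the pointer stands over the middle of the square mark and leave it there. Don't knock the pointer, and leave the loose things round the stage where they are.

Things in the scene. Friction and masses are not known exactly. Their poses are not given: they have to be found in the camera images.
- stage_base: Fixed dark steel base plate of the two-axis slide stage, 240 x 260 x 14 mm, bolted down; origin under its centre on the table. Its x axis (roughly away from the robot) is the carriage's slide direction, its y axis the saddle's.
- saddle (a joint): Position in m of the grey saddle along the base's y axis, -0.05 to +0.05, 0 = centred; it carries the carriage. Stays where it is left (friction about 2.5 N).
- carriage (a joint): Position in m of the aluminium carriage along the base's x axis, -0.05 to +0.05, 0 = centred. The carriage is a 160 x 160 mm plate, top 50 mm above the table, with a light wooden work board (136 x 144 mm, top 56 mm above the table) screwed on it, and the finger cup on a tongue towards the robot. Stays where it is left (friction about 2.5 N).
- finger_cup (a point): Centre of the floor of the open square finger cup of dark steel at the near end of the carriage, 50 mm above the table. Inside 46 x 46 mm, walls 8 mm thick and 25 mm high (rim 75 mm above the table), sides along the base's x and y axes. Shut fingertips put into it push the carriage any way by its walls; a wall may also be pinched.
- ring_mark (a point): Centre of the ring mark: dark round outline, 20 mm outside and 14 mm inside, flat on the work board (57 mm above the table), the datum. It lies 170 mm along +x and 30 mm along -y of the base from the finger cup's centre. (A dark diagonal cross on the board is a spare mark, not used.)
- square_mark (a point): Centre of the square mark: dark square outline, 20 mm outside and 14 mm inside, flat on the work board (57 mm above the table), where the hole will be drilled. It lies 110 mm along +x and 30 mm along +y of the base from the finger cup's centre.
- pointer_tip (a point): Tip of the fixed pointer, 64 mm above the table: a thin steel stylus that slants down towards the robot from a level bar (118 mm above the table) held by a post 134 mm high behind the stage, 170 mm from the tip. It does not move.
- solder_spool: Loose spool of solder wire, 57 x 42 x 45 mm, bystander; origin on its underside.
- flux_jar: Loose glass jar with lid, 54 mm across, 57 mm high, bystander; origin under its centre.
- nippers: Loose blue-handled nippers, 188 x 56 x 21 mm, bystander; origin on the underside.
- grind_block: Loose dark grey abrasive block, 58 x 90 x 26 mm, bystander; origin under its centre.
- tape_roll: Loose lilac roll of masking tape lying flat beside the near end of the stage, 65 mm across, 18 mm high, bystander; origin under its centre.

How it is judged (in metres and radians):
On the way:
1. the ring mark rests under the pointer tip (within 6 mm) for at least 0.6 s (horizontal distance between ring_mark and pointer_tip below 0.006 m and velocity of joint carriage between -0.01 and 0.01 m/s and velocity of joint saddle between -0.01 and 0.01 m/s), for 0.6 s.
At the end, for the whole second after the job is handed in: The centre of the square mark is under the pointer tip, within 6 mm measured level, both slides at rest; the loose things are within 30 mm of where they stood (horizontal distance between square_mark and pointer_tip below 0.006 m and velocity of joint carriage between -0.01 and 0.01 m/s and velocity of joint saddle between -0.01 and 0.01 m/s and distance of each of solder_spool, flux_jar, nippers, grind_block, tape_roll from where it was at the start of the episode below 0.03 m); the robot touches nothing.
It fails at once if the arm or gripper knocks the pointer (over 8 N) (contact force between any of the fingers, the arm and pointer above 8 N).
It fails at once if a loose bystander is moved more than 30 mm (distance of any of solder_spool, flux_jar, nippers, grind_block, tape_roll from where it was at the start of the episode above 0.03 m).
It also fails if it takes over 48 s, if anything falls off the work surface, if the arm or the gripper's body presses on something with over 40 N, if the wrist force passes 120 N, or if a joint passes its speed limit or range.

ROBOT

A 7-joint arm with a two-finger parallel gripper is mounted at the origin on a cart in front of the work surface, level with it; the furniture and walls round the work are solid. World frame = base frame: x ahead of the robot, y to its left, z up, the work surface at z = 0. Lengths are in m, angles in degrees, forces in N, time in s.
With the tool pointing down it reaches from about 0.425 to 0.875 m from the base axis. Payload 4.7 kg.
Tool frame: the origin (TCP) lies at the very end of the fingers, on their centre line; the grasp point (between the pads) lies 19 mm behind it; z points along the fingers, y is the line along which they close (so a half turn about z gives the same grasp; the last joint's range is limited). The gripper opens to 87 mm and grips with 3 to 60 N. Pads are 19 mm wide; open, the fingers measure 117 mm over their backs; the gripper's body (75 mm by 190 mm) begins 51 mm behind the grasp point.
Start: joints at [67.042, 18.392, -4.016, 83.108, 1.295, 78.541, -3.26], TCP at [0.262, -0.595, 0.223] pointing down, gripper open.
Joint ranges: [-163.93, 163.93], [-17.29, 119.83], [-79.2, 71.16], [3.27, 140.29], [-89.18, 269.18], [5.43, 117.66], [-154.24, 154.24]. Speed limits (degrees/s): [147.25, 147.25, 180, 180, 180, 180, 180].

INTERFACE

Orientations are given as [roll, pitch, yaw] about the fixed x, y, z axes, in that order (R = Rz(yaw) Ry(pitch) Rx(roll)).
In Python, from cell import get_obs, cams, ticket, finder gives the robot as it stands.
- The arm moves only by the shell command python3 -m creep 'ROWS' [FORCE]. ROWS is text: rows parted by semicolons, each of 5 numbers parted by spaces: the shift along the world's x, y, z in m, then the turn about the world's z in degrees, then the finger opening in m, from 0 to 0.087. A call has 1 to 8 rows; each row shifts and turns the commanded pose from where the row before left it; what a row does not reach is not made up. A row lasts 1/8 s, in which the tool goes at most 62.5 mm and 10.7 degrees, less where a joint would pass 70% of its speed; a pose out of reach is approached as far as the arm can. A call with a gripper value outside its range is refused whole. The fingers move at their own pace and stop on an object; FORCE is the grip in N (left out, the last holds). Time passes only in rows, so rows that do not move let the fingers close. It gives the time, the measured TCP pose, the force, the opening and the grip force at its end, in the units of the state.
- get_obs(): the state, without advancing time (a new reading comes with each control period).
- cams.read_camera(name): name is "scene" or "top"; returns the picture (400x640x3 uint8, red, green, blue); there is no depth.
- cams.calibration(name): a dict with "fx", "fy", "cx", "cy" (pixels), "extrinsics" (4x4, takes a point from world to camera coordinates). Camera axes: x right, y down, z forward; pixel columns grow to the right and rows downward; lengths in m; the calibration is good to about 2 mm. A picture is of the moment at which its call begins. calibration takes no time and is no camera call.
- ticket.sign_off(): hands the job in; it is judged then, once.
Trained networks look in the newest picture that a camera, given by its name, has taken for a name from the list of things; names that differ only in an ending like _2 or _b are one class to them, and where a whole thing is asked for, a point or a joint stands for the part that bears it (a point fixed in the world has none). Each returns a list of dicts, best first, with "p" (0 to 1); they miss things now and then, are a little off and sometimes report something else, mostly with a low value. They report only what shows in the picture. A call takes as long as a camera call.
- finder.masks_of(name, camera): "mask" (400x640 bool, what is visible of it) and "xy" ([column, row] in pixels, amid what is visible of it).
- finder.tip_of(name, camera): "xy" ([column, row] in pixels: a listed point, or the origin of a listed thing).
The state is a dict: "time_s": time; "qpos": joint angles; "joint_velocities": joint speeds; "effort": joint torques, N m; "tool_pos": TCP position; "tool_rot": TCP orientation; "force": force on the tool from outside, world axes, zero at the start; "wrist_torque": the same for the moment, N m; "grip_width": finger opening in m; "grasp_force": force on a finger pad.
Only numpy, scipy, OpenCV 4.12 (cv2) and the standard library are available. Lean on these libraries where they do the work, as an engineer would, in place of code of your own. Each camera call takes 0.05 s, during which the arm holds its last target. There are 200 camera calls.

## Working session

There is one attempt and no reset: what is moved stays moved. The work goes in short steps, Python scripts to look and compute and a shell command to move; the robot and the scene stay as the last step left them, time stands still between calls to the robot, and variables do not carry over. Pictures are saved under pics/ and viewed, at most 10 in all, crops included, and the job is handed in when it is done.

```bash
mkdir -p pics; cat > h.py <<'E'
import numpy as np, cv2
from cell import get_obs, cams, ticket, finder
def ray(cam,uv):
    c=cams.calibration(cam); E=np.array(c["extrinsics"]); R=E[:3,:3]; t=E[:3,3]
    d=R.T@np.array([(uv[0]-c["cx"])/c["fx"],(uv[1]-c["cy"])/c["fy"],1]); return -R.T@t,d
def at_z(cam,uv,z):
    o,d=ray(cam,uv); return (o+d*(z-o[2])/d[2])
def proj(cam,p):
    c=cams.calibration(cam); q=np.array(c["extrinsics"])@np.append(p,1); return [c["fx"]*q[0]/q[2]+c["cx"],c["fy"]*q[1]/q[2]+c["cy"]]
Z=dict(finger_cup=.05,ring_mark=.057,square_mark=.057,pointer_tip=.064,stage_base=0,solder_spool=0,flux_jar=0,nippers=0,grind_block=0,tape_roll=0)
def find(n,cams_=("top","scene")):
    for c in cams_:
        for r in finder.tip_of(n,c)[:2]:
            print(n,c,round(r["p"],2),np.round(r["xy"],1),np.round(at_z(c,r["xy"],Z[n]),4))
E
python3 - <<'E'
from h import *
for c in("top","scene"):
    cv2.imwrite(f"pics/{c}0.png",cams.read_camera(c)[:,:,::-1])
for n in Z: find(n)
o=get_obs();print(o["time_s"],o["tool_pos"],o["tool_rot"],o["grip_width"])
E
```

```text
finger_cup top 0.61 [359.3 186. ] [ 0.6033 -0.1979  0.05  ]
finger_cup scene 0.78 [333.8 174.8] [ 0.617 -0.205  0.05 ]
finger_cup scene 0.61 [302.1 177. ] [ 0.6952 -0.1451  0.05  ]
ring_mark top 0.59 [351.4 126.9] [ 0.7832 -0.1881  0.057 ]
ring_mark scene 0.77 [288.  164.1] [ 0.7704 -0.1874  0.057 ]
square_mark top 0.9 [336.5 152.4] [ 0.7065 -0.1386  0.057 ]
square_mark scene 0.9 [301.  175.5] [ 0.6963 -0.1405  0.057 ]
pointer_tip top 0.7 [338.8 156.5] [ 0.6913 -0.1439  0.064 ]
pointer_tip scene 0.86 [296.8 174.9] [ 0.7027 -0.1263  0.064 ]
stage_base top 0.65 [332.4 161.8] [ 0.6966 -0.1276  0.    ]
stage_base scene 0.59 [298.9 197. ] [ 0.6867 -0.1098  0.    ]
solder_spool top 0.73 [337.8 152.2] [ 0.7265 -0.1463  0.    ]
solder_spool top 0.51 [200.6 245.4] [0.4642 0.2747 0.    ]
solder_spool scene 0.92 [299.  302.6] [0.4633 0.279  0.    ]
flux_jar top 0.67 [199.2 195.9] [0.6133 0.28   0.    ]
flux_jar top 0.67 [360.1 186.1] [ 0.615  -0.2063  0.    ]
flux_jar scene 0.64 [243.9 282.3] [0.6067 0.2823 0.    ]
nippers top 0.89 [422.8 239.4] [ 0.4433 -0.377   0.    ]
nippers scene 0.95 [404.8 180.2] [ 0.4378 -0.3697  0.    ]
grind_block top 0.68 [431.2 177. ] [ 0.6306 -0.4244  0.    ]
grind_block scene 0.52 [356.5 163.8] [ 0.6238 -0.4027  0.    ]
tape_roll top 0.61 [318.8 223.7] [ 0.5078 -0.0748  0.    ]
tape_roll top 0.29 [350.4 131. ] [ 0.7935 -0.1903  0.    ]
tape_roll scene 0.77 [348.4 221.6] [ 0.4994 -0.0602  0.    ]
1.1 [ 0.26192426 -0.59492466  0.22259379] [1.79993823e+02 1.04385458e-03 2.37662633e+01] 0.08686748634974645
```

View pics/top0.png

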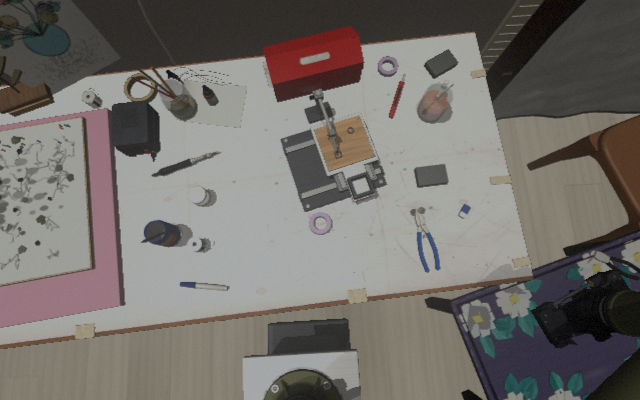

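View pics/scene0.png

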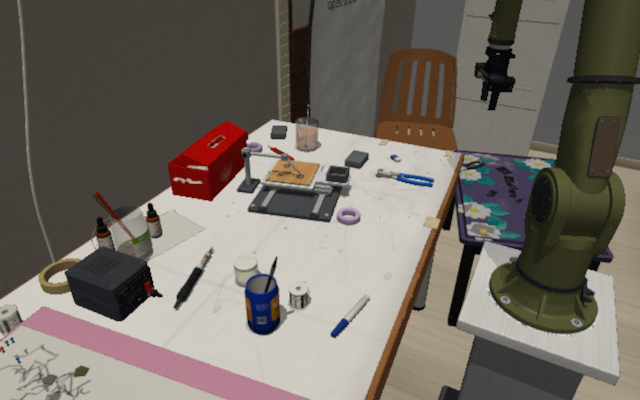

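The top view shows the stage at about (335,165), rotated by some degrees, with the cup near (360,186), the work board near (346,145) and the tape roll at (320,223). The marks are tiny, so I'll zoom in on both pictures.

```bash
python3 - <<'E'
from h import *
a=cv2.imread("pics/top0.png")[85:215,275:395]; b=cv2.imread("pics/scene0.png")[135:225,235:365]
a=cv2.resize(a,(480,520),interpolation=cv2.INTER_CUBIC); cv2.imwrite("pics/a.png",a)
b=cv2.resize(b,(780,540),interpolation=cv2.INTER_CUBIC); cv2.imwrite("pics/b.png",b)
cams.read_camera("top")
for n in("stage_base","carriage","finger_cup"):
    for r in finder.masks_of(n,"top")[:1]:
        m=r["mask"].astype(np.uint8); p=np.argwhere(m)[:,::-1].astype(np.float32)
        print(n,r["p"],r["xy"],m.sum(),cv2.minAreaRect(p))
E
```

```text
stage_base 0.58 [336.0, 164.6] 6649 ((334.479736328125, 164.08718872070312), (83.90385437011719, 88.10980224609375), 72.12130737304688)
carriage 0.89 [348.5, 151.7] 3504 ((349.06866455078125, 158.63525390625), (85.16913604736328, 54.34566116333008), 70.20112609863281)
finger_cup 0.68 [350.5, 151.5] 3520 ((349.3697509765625, 158.28109741210938), (85.21867370605469, 54.830379486083984), 69.86369323730469)
```

View pics/a.png

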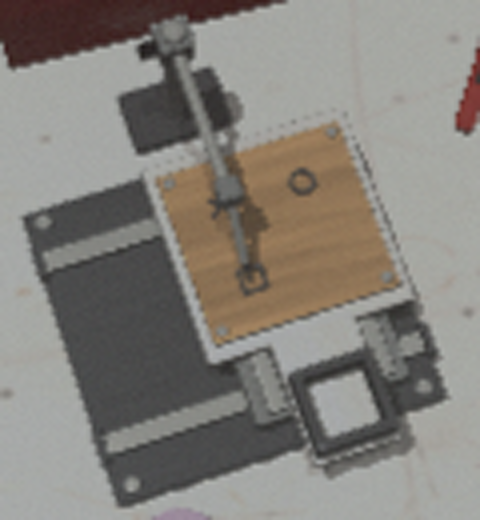

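View pics/b.png

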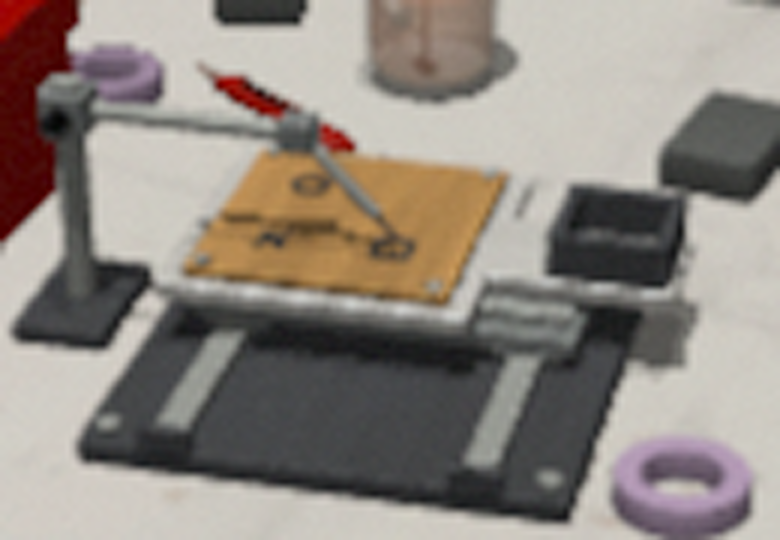

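The zoomed views show the ring at top crop (302,181), the square at (253,279), the pointer tip at about (247,268) and the cup floor at (350,405). In the scene crop the ring is at (310,184), the square at (391,248) and the tip at about (393,238). I'll pinch the cup's left wall near its front end. That gives control on both axes with little wrist turn.

```bash
cat >> h.py <<'E'
def tc(u,v): return [275+(u+.5)/4-.5,85+(v+.5)/4-.5]
def sc(u,v): return [235+(u+.5)/6-.5,135+(v+.5)/6-.5]
E
python3 - <<'E'
from h import *
P=lambda n,c,uv,z:print(n,c,np.round(at_z(c,uv,z)[:2],4)) 
A=[at_z("top",tc(*p),.014) for p in[(42,222),(131,484),(423,386)]]
x=A[0]-A[1];y=A[1]-A[2]
print("yaw",np.degrees(np.arctan2(x[1],x[0])),np.degrees(np.arctan2(-y[0],y[1])),np.linalg.norm(x),np.linalg.norm(y))
S=[at_z("top",tc(*p),.056) for p in[(168,184),(221,332),(389,278),(333,131)]]
for i,j in((1,0),(2,3),):
    d=S[j]-S[i];print("board x",np.degrees(np.arctan2(d[1],d[0])),np.linalg.norm(d))
for i,j in((2,1),(3,0)):
    d=S[j]-S[i];print("board y",np.degrees(np.arctan2(-d[0],d[1])),np.linalg.norm(d))
P("ring","top",tc(302,181),.057);P("ring","scene",sc(310,184),.057)
P("sq","top",tc(253,279),.057);P("sq","scene",sc(391,248),.057)
P("tip","top",tc(247,268),.064);P("tip","scene",sc(393,238),.064)
P("cupfloor","top",tc(350,405),.05)
P("rim","top",tc(342,405),.075);P("rim","scene",sc(620,218),.075)
E
```

```text
yaw 15.446438088488351 15.529841293565068 0.21640021231898807 0.23065186956514977
board x 15.34619685887914 0.12067314943989602
board x 15.129966594615283 0.12156085487467817
board y 15.07139891884004 0.1297592010421197
board y 15.46257791681678 0.1302167383346653
ring top [ 0.7741 -0.1836]
ring scene [ 0.771  -0.1777]
sq top [ 0.7002 -0.1422]
sq scene [ 0.6983 -0.1364]
tip top [ 0.7065 -0.1379]
tip scene [ 0.6962 -0.1347]
cupfloor top [ 0.6032 -0.2061]
rim top [ 0.5974 -0.1972]
rim scene [ 0.5971 -0.1906]
```

```bash
python3 -m creep '0.02 0.026 0 0 0.036;0.035 0.046 0 -1.4 0.036;0.035 0.046 0 -1.4 0.036;0.035 0.046 0 -1.4 0.036;0.035 0.046 0 -1.4 0.036;0.035 0.046 0 -1.4 0.036;0.035 0.046 0 -1.4 0.036;0.035 0.046 0 0 0.036'
```

```text
time_s: 2.3
tool_pos: [0.5279, -0.2455, 0.2229]
tool_rot: [180.0, -0.0, 15.3]
force: [0.1, -0.1, -0.2]
grip_width: 0.0366
grasp_force: 0.0
```

```bash
python3 -m creep '0.03 0.037 -0.02 0 0.036;0.028 0.0355 -0.03 0 0.036;0 0 -0.04 0 0.036;0 0 -0.03 0 0.036;0 0 0 0 0.036;0 0 0 0 0.036'
python3 - <<'E'
from h import *
t=cams.read_camera("top")[:,:,::-1];s=cams.read_camera("scene")[:,:,::-1]
p=get_obs()["tool_pos"];print(p)
for c in("top","scene"):print(c,proj(c,p))
a=cv2.resize(t[120:220,315:415],(560,560),interpolation=cv2.INTER_CUBIC);b=cv2.resize(s[120:200,290:370],(560,560)[::1],interpolation=cv2.INTER_CUBIC)
cv2.imwrite("pics/c.png",cv2.resize(np.hstack([a[:,:],b]),(800,400)))
E
```

```text
time_s: 3.05
tool_pos: [0.5858, -0.1748, 0.104]
tool_rot: [179.9, -0.1, 15.3]
force: [0.2, -0.7, 0.8]
grip_width: 0.0363
grasp_force: 0.0
[ 0.58622265 -0.17486979  0.10466441]
top [np.float64(353.40860892573824), np.float64(187.69355208841003)]
scene [np.float64(339.28394986320467), np.float64(164.9345368877195)]
```

View pics/c.png

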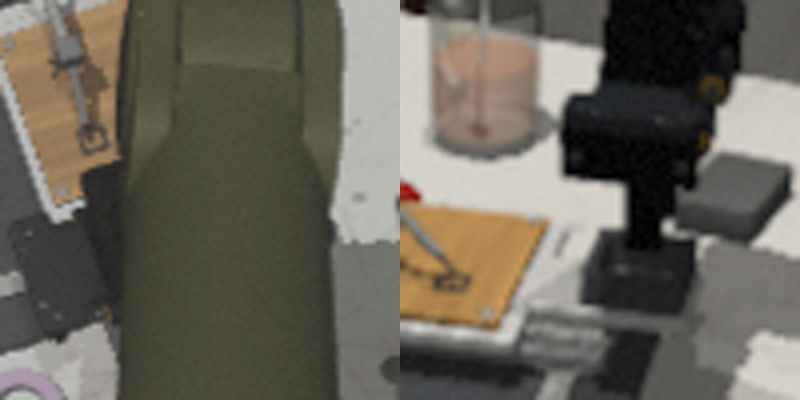

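The top view is blocked by the arm. The scene view shows the fingers just above the cup, around (645,240) in the crop. I'll go down in small steps and watch the force.

```bash
python3 -m creep '0 0.001 -0.022 0 0.036;0 0 -0.008 0 0.036;0 0 -0.004 0 0.036;0 0 0 0 0.036'
```

```text
time_s: 3.65
tool_pos: [0.5852, -0.1735, 0.069]
tool_rot: [180.0, -0.0, 15.4]
force: [0.1, -0.1, 0.5]
grip_width: 0.0359
grasp_force: 0.0
```

```bash
python3 -m creep '0 0 -0.007 0 0.036;0 0 -0.005 0 0.036;0 0 0 0 0.02;0 0 0 0 0.0;0 0 0 0 0.0;0 0 0 0 0.0' 25
```

```text
time_s: 4.4
tool_pos: [0.5853, -0.1741, 0.0568]
tool_rot: [179.9, -0.0, 15.4]
force: [1.8, -1.8, -1.3]
grip_width: 0.0079
grasp_force: 25.0
```

The grip is on the wall (7.9 mm). Now I'll slide towards the ring position.

```bash
python3 -m creep '-0.006 0.004 0 0 0;-0.011 0.007 0 0 0;-0.013 0.008 0 0 0;-0.013 0.008 0 0 0;-0.012 0.007 0 0 0;-0.01 0.006 0 0 0;-0.006 0.004 0 0 0;0 0 0 0 0'
python3 - <<'E'
from h import *
t=cams.read_camera("top")[:,:,::-1];s=cams.read_camera("scene")[:,:,::-1]
cv2.imwrite("pics/t2.png",t);cv2.imwrite("pics/s2.png",s)
for n in("ring_mark","square_mark","pointer_tip"): find(n)
a=cv2.resize(t[110:170,310:370],(400,400),interpolation=cv2.INTER_CUBIC);b=cv2.resize(s[150:200,275:325],(400,400),interpolation=cv2.INTER_CUBIC)
cv2.imwrite("pics/d.png",np.hstack([a,b]))
E
```

```text
time_s: 5.4
tool_pos: [0.5127, -0.1284, 0.0567]
tool_rot: [-179.9, 0.1, 15.4]
force: [-1.2, 1.2, 2.3]
grip_width: 0.0078
grasp_force: 25.0
ring_mark top 0.97 [340.3 151.7] [ 0.708  -0.1498  0.057 ]
ring_mark top 0.48 [199.7 243.9] [0.4625 0.2593 0.057 ]
ring_mark scene 0.75 [300.4 180.9] [ 0.6811 -0.1101  0.057 ]
square_mark top 0.7 [323.2 180.3] [ 0.6246 -0.0946  0.057 ]
square_mark scene 0.74 [314.9 190.7] [ 0.6161 -0.0796  0.057 ]
pointer_tip top 0.56 [338.5 155.2] [ 0.6952 -0.1433  0.064 ]
pointer_tip scene 0.83 [297.8 176.4] [ 0.6953 -0.1195  0.064 ]
```

View pics/d.png

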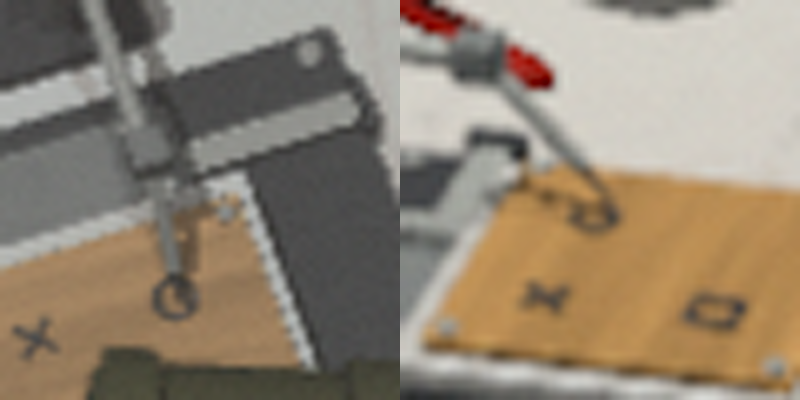

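The ring is now almost under the tip. In the top crop the ring is at (176,297) and the stylus end at about (178,287). In the scene crop the ring is at (594,214) and the tip at about (612,211).

```bash
python3 - <<'E'
from h import *
T=lambda u,v:[310+(u+.5)*60/400-.5,110+(v+.5)*60/400-.5]
S=lambda u,v:[275+(u+.5)/8-.5,150+(v+.5)/8-.5]
for c,f,r,t in(("top",T,(176,297),(178,287)),("scene",S,(194,214),(212,211))):
    R=at_z(c,f(*r),.057);p=at_z(c,f(*t),.064)
    print(c,R,p,"tip-ring",np.round(p-R,4),"ideal tip px",proj(c,R+[0,0,.007]),"have",f(*t))
    for d in([.005,0,.007],[0,.005,.007]):print(proj(c,R+d))
t=cv2.imread("pics/t2.png");s=cv2.imread("pics/s2.png")
a=cv2.resize(t[140:165,324:349],(400,400),interpolation=cv2.INTER_NEAREST);b=cv2.resize(s[164:189,287:312],(400,400),interpolation=cv2.INTER_NEAREST)
cv2.imwrite("pics/e.png",np.hstack([a,b]))
E
```

```text
top [ 0.70131561 -0.13668294  0.057     ] [ 0.70346133 -0.13742838  0.064     ] tip-ring [ 0.0021 -0.0007  0.007 ] ideal tip px [np.float64(336.06884644373656), np.float64(153.34170473103117)] have [336.275, 152.625]
[np.float64(335.9529824374162), np.float64(151.70632191121797)]
[np.float64(334.3515887790335), np.float64(153.439110302414)]
scene [ 0.69953226 -0.13278359  0.057     ] [ 0.68826295 -0.12678312  0.064     ] tip-ring [-0.0113  0.006   0.007 ] ideal tip px [np.float64(298.79013723031505), np.float64(174.2596179131941)] have [301.0625, 175.9375]
[np.float64(297.3498676820811), np.float64(173.88207075098774)]
[np.float64(297.9598267703767), np.float64(174.94029029761722)]
```

View pics/e.png

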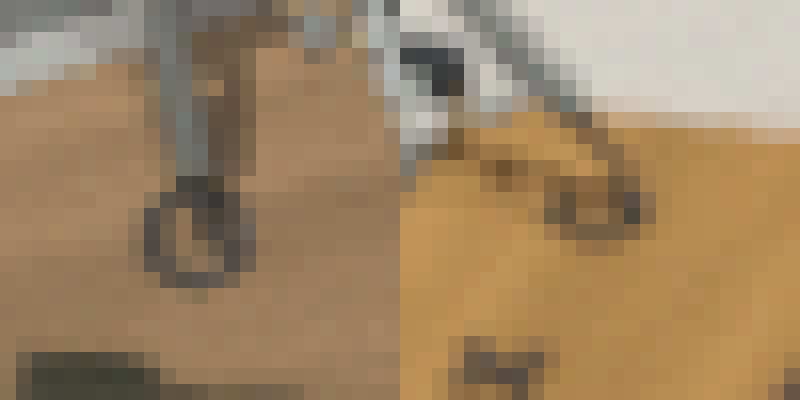

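The tip is lost against the dark ring and its shadow. I'll slide the board partway so plain wood sits under the tip, and measure it there.

```bash
python3 -m creep '0.006 -0.004 0 0 0;0.01 -0.006 0 0 0;0.01 -0.006 0 0 0;0.006 -0.004 0 0 0;0 0 0 0 0;0 0 0 0 0'
python3 - <<'E'
from h import *
t=cams.read_camera("top")[:,:,::-1];s=cams.read_camera("scene")[:,:,::-1]
print(get_obs()["tool_pos"])
cv2.imwrite("pics/t3.png",t);cv2.imwrite("pics/s3.png",s)
for n in("ring_mark","square_mark","pointer_tip"): find(n)
a=cv2.resize(t[135:165,322:352],(400,400),interpolation=cv2.INTER_NEAREST);b=cv2.resize(s[160:190,280:310],(400,400),interpolation=cv2.INTER_NEAREST)
cv2.imwrite("pics/f.png",np.hstack([a,b]))
E
```

```text
time_s: 6.55
tool_pos: [0.5464, -0.1494, 0.0568]
tool_rot: [180.0, -0.0, 15.4]
force: [1.4, 0.2, 2.4]
grip_width: 0.0076
grasp_force: 25.0
[ 0.54639497 -0.14943137  0.05674765]
ring_mark top 0.76 [344.2 142.1] [ 0.7369 -0.1634  0.057 ]
ring_mark scene 0.72 [292.7 169.5] [ 0.7384 -0.1624  0.057 ]
ring_mark scene 0.19 [244.3 280. ] [0.5686 0.3267 0.057 ]
square_mark top 0.68 [326.9 168.7] [ 0.6586 -0.1074  0.057 ]
square_mark scene 0.74 [307.6 181.3] [ 0.6612 -0.1183  0.057 ]
pointer_tip scene 0.8 [296.5 174.6] [ 0.7044 -0.1275  0.064 ]
pointer_tip scene 0.56 [354.8 164.1] [ 0.5794 -0.2782  0.064 ]
```

View pics/f.png

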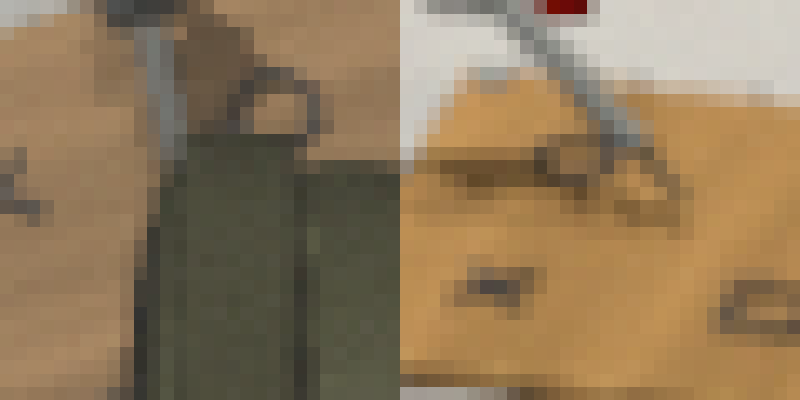

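The arm blocks the top view here. The scene view shows a fine tip ending at about (672,197) in the crop. I'll go closer to the robot with the ring shifted right, so both cameras see the tip over plain wood.

```bash
python3 -m creep '-0.006 0 0 0 0;-0.01 0 0 0 0;-0.011 0 0 0 0;-0.006 0.001 0 0 0;0 0 0 0 0;0 0 0 0 0'
python3 - <<'E'
from h import *
t=cams.read_camera("top")[:,:,::-1];s=cams.read_camera("scene")[:,:,::-1]
print(get_obs()["tool_pos"])
cv2.imwrite("pics/t4.png",t);cv2.imwrite("pics/s4.png",s)
for n in("ring_mark","square_mark","pointer_tip"): find(n)
a=cv2.resize(t[140:165,326:351],(400,400),interpolation=cv2.INTER_NEAREST);b=cv2.resize(s[164:189,287:312],(400,400),interpolation=cv2.INTER_NEAREST)
cv2.imwrite("pics/g.png",np.hstack([a,b]))
E
```

```text
time_s: 7.7
tool_pos: [0.5115, -0.1485, 0.0567]
tool_rot: [-180.0, 0.2, 15.4]
force: [-2.4, -1.2, 7.1]
grip_width: 0.0081
grasp_force: 25.0
[ 0.51155397 -0.14853086  0.05663418]
ring_mark top 0.65 [341.  152.9] [ 0.7042 -0.1516  0.057 ]
ring_mark scene 0.84 [305.4 174.8] [ 0.6869 -0.151   0.057 ]
square_mark top 0.78 [328.2 180.3] [ 0.6237 -0.109   0.057 ]
square_mark scene 0.7 [244.  280.1] [0.569  0.3272 0.057 ]
square_mark scene 0.55 [317.3 184.8] [ 0.6262 -0.1134  0.057 ]
pointer_tip top 0.78 [335.1 158.4] [ 0.6861 -0.1328  0.064 ]
pointer_tip scene 0.79 [300.7 173.6] [ 0.6966 -0.1393  0.064 ]
```

View pics/g.png

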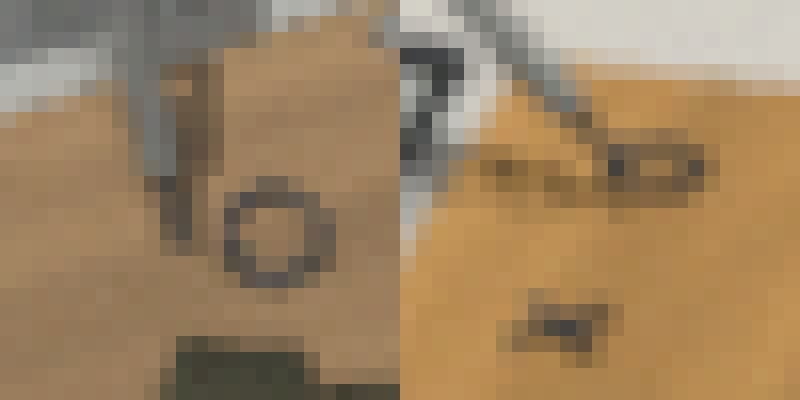

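Now it's clear. The fine dark tip ends at top crop (184,242) with the ring at (279,232), and at scene crop (617,170) with the ring at (655,168). Both views and the earlier estimate put the ring pose at about TCP (0.509,-0.131).

```bash
python3 -m creep '-0.001 0.005 0 0 0;-0.001 0.008 0 0 0;-0.001 0.004 0 0 0;0 0 0 0 0;0 0 0 0 0;0 0 0 0 0;0 0 0 0 0;0 0 0 0 0'
python3 - <<'E'
from h import *
t=cams.read_camera("top")[:,:,::-1];s=cams.read_camera("scene")[:,:,::-1]
print(get_obs()["tool_pos"])
a=cv2.resize(t[140:165,326:351],(400,400),interpolation=cv2.INTER_NEAREST);b=cv2.resize(s[164:189,287:312],(400,400),interpolation=cv2.INTER_NEAREST)
cv2.imwrite("pics/i.png",np.hstack([a,b]))
E
```

```text
time_s: 9.1
tool_pos: [0.5086, -0.1314, 0.0567]
tool_rot: [-179.9, 0.2, 15.4]
force: [-2.7, -1.5, 6.0]
grip_width: 0.0075
grasp_force: 25.0
[ 0.50867273 -0.13137453  0.05668764]
```

View pics/i.png

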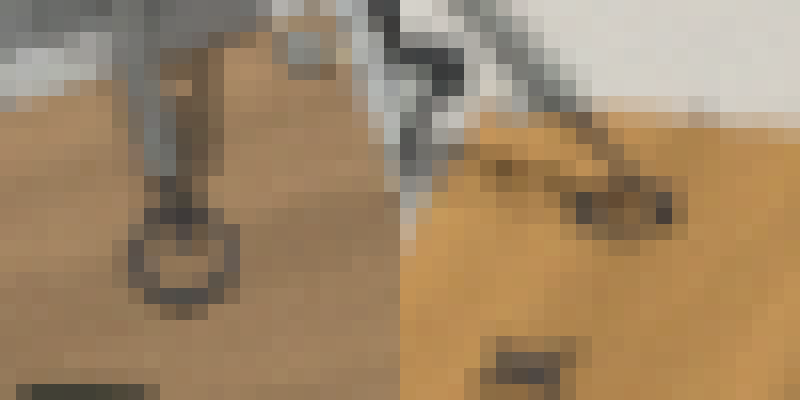

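The ring is centred at top crop (184,260) and the tip ends at about (184,240); parallax puts the ideal at 247, so it's within about 1.5 mm. The scene view agrees. I'll nudge it 1 mm, let it rest, then slide by (+73.8, −41.9) mm.

```bash
python3 -m creep '0.001 0 0 0 0;0 0 0 0 0;0 0 0 0 0;0 0 0 0 0;0 0 0 0 0;0 0 0 0 0;0 0 0 0 0;0 0 0 0 0'; python3 -m creep '0 0 0 0 0;0 0 0 0 0;0 0 0 0 0;0 0 0 0 0'
```

```text
time_s: 10.2
tool_pos: [0.5097, -0.1311, 0.0567]
tool_rot: [-179.9, 0.2, 15.4]
force: [-2.6, -0.9, 6.6]
grip_width: 0.0078
grasp_force: 25.0
time_s: 10.7
tool_pos: [0.5097, -0.1311, 0.0567]
tool_rot: [-179.9, 0.2, 15.4]
force: [-2.5, -0.7, 6.9]
grip_width: 0.0078
grasp_force: 25.0
```

```bash
python3 -m creep '0.006 -0.003 0 0 0;0.012 -0.007 0 0 0;0.014 -0.008 0 0 0;0.014 -0.008 0 0 0;0.013 -0.008 0 0 0;0.01 -0.005 0 0 0;0.0048 -0.0029 0 0 0;0 0 0 0 0'; python3 -m creep '0 0 0 0 0;0 0 0 0 0'
```

```text
time_s: 11.7
tool_pos: [0.5844, -0.1721, 0.0567]
tool_rot: [-179.9, 0.1, 15.4]
force: [0.5, 0.7, 6.6]
grip_width: 0.008
grasp_force: 25.0
time_s: 11.95
tool_pos: [0.5844, -0.1722, 0.0567]
tool_rot: [-179.9, 0.1, 15.4]
force: [0.3, 0.7, 4.3]
grip_width: 0.0079
grasp_force: 25.0
```

```bash
python3 -m creep '-0.001 -0.001 0 0 0;0 0 0 0 0;0 0 0 0 0.01;0 0 0 0 0.02;0 0 0 0 0.034;0 0 0 0 0.034;0 0 0 0 0.034'
```

```text
time_s: 12.82
tool_pos: [0.5834, -0.1747, 0.0564]
tool_rot: [180.0, 0.0, 15.4]
force: [1.2, 1.7, -0.2]
grip_width: 0.0331
grasp_force: 0.6
```

```bash
python3 -m creep '0 0 0.01 0 0.034;0 0 0.02 0 0.034;0 0 0.04 0 0.034;0 0 0.05 0 0.034;-0.02 -0.03 0.04 0 0.034;-0.03 -0.045 0 0 0.034;-0.03 -0.045 0 0 0.034;-0.03 -0.045 0 0 0.034'; python3 -m creep '-0.03 -0.045 0 0 0.034;-0.03 -0.045 0 0 0.034;-0.03 -0.045 0 0 0.034;0 0 0 0 0.034;0 0 0 0 0.034'
python3 - <<'E'
from h import *
ims={c:cams.read_camera(c)[:,:,::-1] for c in("top","scene")}
for c in ims:cv2.imwrite(f"pics/{c}5.png",ims[c])
for n in("ring_mark","square_mark","pointer_tip","finger_cup","tape_roll"): find(n)
# shift of the board since the first picture, by template matching of ring surroundings
for c,(u,v) in(("top",(350,130)),("scene",(286,165))):
    a=cv2.imread(f"pics/{c}0.png");tp=a[v-6:v+7,u-6:u+7]; k=8
    r=cv2.matchTemplate(cv2.resize(ims[c][v-14:v+15,u-14:u+15],None,fx=k,fy=k,interpolation=cv2.INTER_CUBIC),cv2.resize(tp,None,fx=k,fy=k,interpolation=cv2.INTER_CUBIC),cv2.TM_CCOEFF_NORMED)
    _,m,_,l=cv2.minMaxLoc(r); d=np.array(l)/k-8
    print(c,m,d,np.round(at_z(c,np.array([u,v])+d,.057)-at_z(c,[u,v],.057),4))
E
```

```text
time_s: 13.82
tool_pos: [0.4723, -0.3412, 0.2188]
tool_rot: [179.9, -0.0, 15.3]
force: [0.0, -0.4, -0.1]
grip_width: 0.0338
grasp_force: 0.0
time_s: 14.45
tool_pos: [0.3839, -0.4741, 0.2178]
tool_rot: [180.0, -0.0, 15.3]
force: [0.7, 0.1, 0.3]
grip_width: 0.0341
grasp_force: 0.0
ring_mark top 0.62 [350.6 131.5] [ 0.7689 -0.1847  0.057 ]
ring_mark scene 0.74 [289.5 167.3] [ 0.7548 -0.1705  0.057 ]
square_mark top 0.78 [335.8 154.3] [ 0.7008 -0.1361  0.057 ]
square_mark top 0.42 [336. 156.] [ 0.6956 -0.1364  0.057 ]
square_mark scene 0.89 [302.2 175. ] [ 0.6948 -0.1451  0.057 ]
square_mark scene 0.22 [298.5 173.5] [ 0.7094 -0.1481  0.057 ]
pointer_tip top 0.86 [338.4 155.9] [ 0.6931 -0.1429  0.064 ]
pointer_tip scene 0.81 [299.2 173.3] [ 0.7015 -0.1388  0.064 ]
finger_cup top 0.56 [362.9 185.4] [ 0.6044 -0.2084  0.05  ]
finger_cup scene 0.96 [336.4 174.4] [ 0.6112 -0.2113  0.05  ]
tape_roll top 0.68 [318.6 223.7] [ 0.5078 -0.0742  0.    ]
tape_roll top 0.62 [204.2 197.8] [ 0.6066  0.2649 -0.    ]
tape_roll scene 0.86 [349.6 220.3] [ 0.4992 -0.0678  0.    ]
top 0.9680905342102051 [-0.875  0.875] [-0.0026  0.0028  0.    ]
scene 0.92666095495224 [0.125 0.25 ] [-0.0013  0.0013  0.    ]
```

The released square mark sits at top pixel (337.0,155.3). That predicts the tip at (337.1,154.5), and I measured it at (337.0,154.6). The scene view agrees within 0.3 px, so I'm handing in.

```bash
python3 -c "
from cell import ticket
print(ticket.sign_off())"
```

```text
the job is handed in; nothing more can be done
None
```

The job is handed in: the ring mark rested under the pointer for over a second, and the square mark is now under the tip, within about 1 mm in both camera views. I saw no sign of touching the pointer or the loose things, though I only re-measured the tape roll, and the sign-off call gave no verdict.

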